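# Load the soap-moulding stand and close its keeper

### The job

Get the small moulding stand ready: put the square drain plate over its post so that it lies flat on the round pedestal, then put the round spacer ring over the post on top of the plate. Last, push the swinging keeper bar fully home to its stop, so that its round pad covers the stack, and leave the other things on the table where they are.

Things in the scene. Friction and masses are not known exactly. Their poses are not given: they have to be found in the camera images.
- stand: Moulding stand, fixed. Origin on the post's axis at table height, z up. Plywood base 12 mm thick, x -45..45, y -45..95 mm in its frame. On the axis a dark steel pedestal, 44 mm diameter, top at 40 mm height, and on it a stepped steel post: 16 mm diameter up to 52 mm height, then 10 mm up to 70 mm, edges bevelled. At y +75 mm a pivot column, 18 mm diameter, carries the keeper.
- post_tip (a point): Tip of the post, on its axis, 70 mm above the table.
- drain_plate: Loose square steel plate, 60 x 60 x 14 mm, about 110 g, lying flat; a 20 mm centre hole and four 8 mm holes near the corners, all through. Sides along its x and y; origin at the centre of its underside. Fully seated, its underside is at 40 mm height, its top at 54 mm. It starts on one side of the stand, the spacer on the other; which side varies.
- spacer: Loose round grey plastic ring, 44 mm outside diameter, 14 mm hole, 18 mm tall, 50 g nominal, hole upright; origin at the centre of its underside. Its hole does not pass the post's thick lower part, so it belongs above the plate. Fully seated its underside is at 54 mm, its top at 72 mm.
- keeper (a joint): Keeper angle, rad, about the vertical pivot column: 0 = home at its stop, pad centred over the post; grows as it swings open, counter-clockwise seen from above (pin goes towards the stand's +x), to 1.9. It stays where left (light friction; about 1 N at the pin moves it).
- keeper_pin (a point): Middle of the black upright pin on the keeper's free end: 12 mm diameter, from 81 to 117 mm height (point at 99 mm), 115 mm from the pivot axis. The keeper is swung by pushing this pin sideways; with the keeper home it stands at x 0, y -40 mm in the stand's frame.
- keeper_pivot (a point): On the keeper's pivot axis, 81 mm above the table; x 0, y +75 mm in the stand's frame. The keeper is a dark steel bar 20 mm wide, 117 mm long from here, 6 mm thick, underside at 75 mm height, with a round pad of the same thickness, 44 mm diameter, centred 75 mm from the pivot.
- dye1: small amber dye bottle, 26 mm diameter, 55 mm tall, standing; origin at the centre of its underside. Bystander.
- dye2: small amber dye bottle, 26 mm diameter, 55 mm tall, standing; origin at the centre of its underside. Bystander.
- dye3: small amber dye bottle, 26 mm diameter, 55 mm tall, standing; origin at the centre of its underside. Bystander.
- mould: White plastic mould of four round lobes, about 78 x 78 x 18 mm; origin at the centre of its underside. Bystander.
- clay_knife: Blue plastic modelling knife lying flat, 145 mm long along its x, 12 mm wide, 7 mm thick; origin near its middle, on the underside. Bystander.
- tub_lid: White round lid lying flat, 124 mm diameter, 8 mm thick; origin at the centre of its underside. Bystander.
- bowl: Glass bowl, 150 mm diameter, 60 mm tall; origin at the centre of its underside. Bystander.
Not all that is in view belongs to the job. What is shaped like the spacer but turquoise is not meant. Several things have the shape of the stand; the one meant has the colours described above.

How it is judged:
By the outcome, as a careful person would: the job done as asked, in the order asked, and still so for the second after the job is handed in, with the robot touching nothing.
It also fails if it takes over 72 s, if anything falls off the work surface, if the arm or the gripper's body presses on something with over 40 N, if the wrist force passes 120 N, or if a joint passes its speed limit or range.

### The arm

A 7-joint arm with a two-finger parallel gripper is mounted at the origin on the work surface. World frame = base frame: x ahead of the robot, y to its left, z up, the work surface at z = 0. Lengths are in m, angles in rad, forces in N, time in s.
With the tool pointing down it reaches from about 0.425 to 0.925 m from the base axis. Payload 6.8 kg.
Tool frame: the origin (TCP) lies at the very end of the fingers, on their centre line; the grasp point (between the pads) lies 19 mm behind it; z points along the fingers, y is the line along which they close (so a half turn about z gives the same grasp; the last joint's range is limited). The gripper opens to 85 mm and grips with 20 to 120 N. Pads are 22 mm wide; open, the fingers measure 114 mm over their backs; the gripper's body (76 mm by 85 mm) begins 54 mm behind the grasp point. The pads swing forward as they close: fully open they stand 13 mm farther back than shut.
Start: joints at [1.086, 0.477, 0.022, 1.555, -0.011, 1.109, -0.083], TCP at [0.248, -0.628, 0.206] pointing down, gripper open.
Joint ranges: [-2.96, 2.96], [-0.34, 2.1], [-1.41, 1.46], [0.24, 2.44], [-1.37, 4.51], [0.17, 1.92], [-2.96, 2.96]. Speed limits (rad/s): [2.39, 2.39, 3.14, 3.14, 3.14, 3.14, 3.14].

### API

Orientations are given as a unit quaternion [w, x, y, z].
In Python, from station import get_obs, read_camera, hand_in gives the robot as it stands.
- The arm moves only by the tool arm_command, never from a script. Its argument "commands" is one flat list of numbers, 7 for each row, row after row: the shift along the tool's x, y, z in m, then the turn, a rotation vector about the tool's x, y, z in degrees, then the opening, from 0 (shut) to 1 (fully open). In form: [tx, ty, tz, rx, ry, rz, fingers, tx, ty, tz, rx, ry, rz, fingers, ...]. A call has 1 to 8 rows; each row is the pose to reach, as a shift and turn from the pose commanded when the call began, along the tool's axes at that moment; what a row does not reach only later rows make up. A row lasts 1/10 s, in which the tool goes at most 50 mm and 8.59 degrees, less where a joint would pass 70% of its speed; a pose out of reach is approached as far as the arm can. A call with a gripper value outside its range is refused whole. The fingers move at their own pace and stop on an object; "force" is the grip in N (left out, the last holds). Time passes only in rows, so rows that repeat a pose let the fingers close. It gives the time, the measured TCP pose, the force, the opening and the grip force at its end, in the units of the state.
- get_obs(): the state, without advancing time (a new reading comes with each control period).
- read_camera(name): name is "scene" or "top" or "wrist"; returns a dict with "img" (480x640x3 uint8, red, green, blue), "camera_matrix" (3x3 intrinsics, pixels), "pose" (4x4, takes a point from camera to world coordinates). Camera axes: x right, y down, z forward; pixel columns grow to the right and rows downward; lengths in m; the calibration is good to about 2 mm. A picture is of the moment at which its call begins. There is no depth.
- hand_in(): hands the job in; it is judged then, once.
The state is a dict: "t": time; "q": joint angles; "joint_vel": joint speeds; "joint_torque": joint torques, N m; "eef_pos": TCP position; "tool_rot": TCP orientation; "contact_force": force on the tool from outside, world axes, zero at the start; "torque": the same for the moment, N m; "gripper_width": opening from 0.0 (shut) to 1.0 (fully open); "grasp_force": force on a finger pad.
Only numpy, scipy, OpenCV 4.12 (cv2) and the standard library are available. Lean on these libraries where they do the work, as an engineer would, in place of code of your own. Each camera call takes 0.05 s, during which the arm holds its last target. There are 200 camera calls.

## Working session

There is one attempt and no reset: what is moved stays moved. The work goes in short steps, Python scripts to look and compute and a tool call to move; the robot and the scene stay as the last step left them, time stands still between calls to the robot, and variables do not carry over. Pictures are saved under pics/ and viewed, at most 10 in all, crops included, and the job is handed in when it is done.

Besides the shell and the picture viewer there is one more tool, called as name(argument=value, ...), one argument or row to a line, values as JSON. arm_command: Moves the arm, as the interface text tells. Its arguments: {"type":"object","properties":{"commands":{"type":"array","items":{"type":"number"}},"force":{"type":"number"}},"required":["commands"]}

```bash
mkdir -p pics; ls
cat > h.py <<'E'
import numpy as np, cv2
from station import get_obs, read_camera, hand_in
def snap(name, fn):
    c=read_camera(name); cv2.imwrite('pics/'+fn,c['img'][:,:,::-1]); np.savez('pics/'+fn+'.npz',K=c['camera_matrix'],P=c['pose'],img=c['img']); return c
def pix(fn,uv,z):
    d=np.load('pics/'+fn+'.npz'); K,P=d['K'],d['P']
    r=P[:3,:3]@np.linalg.inv(K)@np.array([uv[0],uv[1],1.]); o=P[:3,3]
    return o+r*(z-o[2])/r[2]
def proj(fn,p):
    d=np.load('pics/'+fn+'.npz'); K,P=d['K'],d['P']
    c=P[:3,:3].T@(np.asarray(p,float)-P[:3,3]); u=K@c; return u[:2]/u[2]
E
python3 - <<'E'
from h import *
for n in ['top','scene']:
    c=snap(n,n+'1.png'); print(n,c['pose'].round(3).tolist(),c['camera_matrix'].round(1).tolist())
o=get_obs(); print(o)
E
```

```text
pics
top [[0.014, -0.996, 0.085, 0.472], [-1.0, -0.015, -0.009, -0.005], [0.011, -0.085, -0.996, 1.188], [0.0, 0.0, 0.0, 1.0]] [[517.5, 0.0, 316.8], [0.0, 517.5, 232.0], [0.0, 0.0, 1.0]]
scene [[0.33, 0.748, -0.575, 1.138], [0.944, -0.26, 0.204, -0.225], [0.003, -0.61, -0.792, 0.935], [0.0, 0.0, 0.0, 1.0]] [[457.6, 0.0, 329.0], [0.0, 457.6, 238.2], [0.0, 0.0, 1.0]]
{'t': 0.1, 'q': array([ 1.08590297,  0.47773883,  0.02235452,  1.55633444, -0.01148628,
        1.10929754, -0.08312165]), 'joint_vel': array([-0.00154918, -0.00095667,  0.00080964, -0.00331802, -0.000811  ,
        0.00111295, -0.00021763]), 'joint_torque': array([ 4.39952171e-03, -5.97762179e+01,  1.61375228e+00, -2.81953168e+01,
        1.28240604e-02,  5.06943179e-03, -3.52064212e-06]), 'eef_pos': array([ 0.24812817, -0.62713091,  0.20541652]), 'tool_rot': array([-7.94507774e-04,  9.82305989e-01,  1.87281242e-01, -2.21783129e-04]), 'contact_force': array([-0.76126008,  1.4177212 ,  0.13174569]), 'torque': array([ 0.03407901, -0.03459133,  0.01677059]), 'grasp_force': 0.0, 'gripper_width': 1.002519124109762}
```

View pics/top1.png

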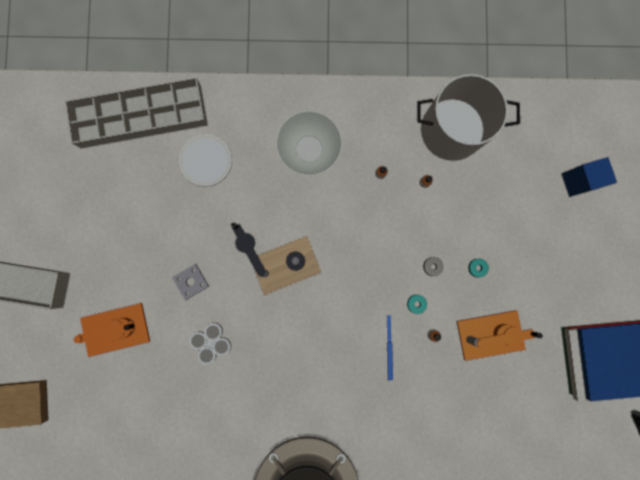

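View pics/scene1.png

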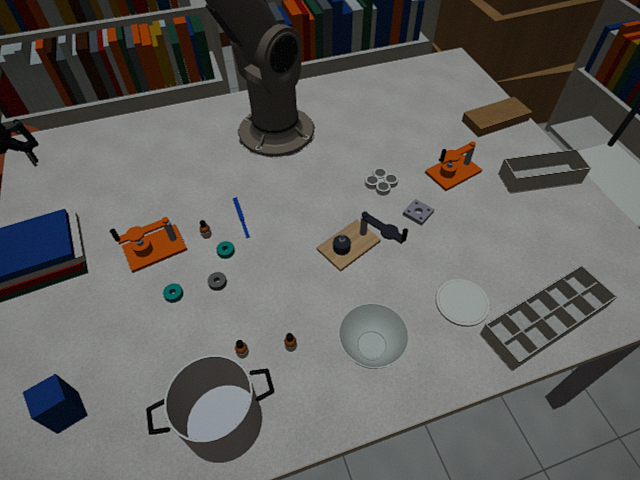

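The top view shows the wooden stand: post at about (296,261), pivot (264,273), keeper open with its pin at (236,226). The plate is at (191,282) and the grey spacer at (433,266). The orange stands and turquoise rings are decoys.

Run:
```python
from h import *
f='top1.png'
im=np.load('pics/top1.png.npz')['img']
for n,uv,z in [('post',(296,261),.07),('pivot',(264,273),.081),('pin',(236,226),.117),('plate',(191,282),.014),('spacer',(433,266),.018),('tqA',(479,268),.018),('tqB',(417,304),.018),('knife',(390,350),.005),('lid',(205,160),.008),('mould',(210,344),.018)]:
    print(n,pix(f,uv,z).round(4))
# local segmentation: differ from table
def seg(c,r,thr,mode):
    x,y=c; s=im[y-r:y+r,x-r:x+r].astype(int)
    bg=np.median(im[y-r:y+r,x-r:x+r].reshape(-1,3),0)
    m=(mode(s)).astype(np.uint8)
    cs,_=cv2.findContours(m,cv2.RETR_EXTERNAL,cv2.CHAIN_APPROX_NONE)
    return max(cs,key=cv2.contourArea)+np.array([x-r,y-r])
hsv=lambda s:cv2.cvtColor(s.astype(np.uint8),cv2.COLOR_RGB2HSV)
print('px',im[282,180],im[282,215],im[266,425],im[280,290], im[266,450])
for n,c,r,mode in [('plate',(191,282),25,lambda s:(s.sum(2)<im[282,215].astype(int).sum()-50)),('spacer',(433,266),18,lambda s:(s.sum(2)<im[266,450].astype(int).sum()-80)),('base',(288,265),50,lambda s:(s[:,:,0]-s[:,:,2]>25))]:
    k=seg(c,r,0,mode); R=cv2.minAreaRect(k); z={'plate':.012,'spacer':.016,'base':.012}[n]
    b=np.array([pix(f,p,z)[:2] for p in cv2.boxPoints(R)])
    print(n,R,cv2.contourArea(k)); print(b.round(4).tolist(),b.mean(0).round(4),np.degrees(np.arctan2(*(b[1]-b[0])[::-1])), [np.linalg.norm(b[i]-b[i-1]).round(4) for i in (1,2)])
```

```text
post [0.5033 0.0287 0.07  ]
pivot [0.4764 0.0961 0.081 ]
pin [0.5727 0.1531 0.117 ]
plate [0.4542 0.2661 0.014 ]
spacer [ 0.4978 -0.2797  0.018 ]
tqA [ 0.4948 -0.3841  0.018 ]
tqB [ 0.4121 -0.2432  0.018 ]
knife [ 0.3077 -0.1846  0.005 ]
lid [0.7352 0.2449 0.008 ]
mould [0.3177 0.2183 0.018 ]
px [110 110 116] [149 147 141] [99 98 94] [135 116  90] [147 146 140]
plate ((190.61695861816406, 281.5488586425781), (27.53119468688965, 28.900150299072266), 59.534454345703125) 743.5
[[0.4648, 0.3116], [0.4986, 0.2566], [0.4456, 0.2234], [0.4121, 0.2783]] [0.4553 0.2674] -58.407431926749084 [np.float64(0.0646), np.float64(0.0626)]
spacer ((432.5, 266.0), (18.0, 19.0), 90.0) 285.0
[[0.518, -0.2576], [0.5186, -0.3008], [0.4778, -0.3005], [0.4772, -0.2574]] [ 0.4979 -0.2791] -89.18147872336432 [np.float64(0.0432), np.float64(0.0407)]
base ((285.05682373046875, 265.1443176269531), (39.500064849853516, 61.85805892944336), 68.49856567382812) 2110.5
[[0.51, 0.1371], [0.5635, 0.0073], [0.4804, -0.0268], [0.4276, 0.1024]] [0.4954 0.055 ] -67.58597724639215 [np.float64(0.1403), np.float64(0.0898)]
```

```bash
cat >> h.py <<'E'
from scipy.spatial.transform import Rotation as Ro
def go(p,yaw):
    """tool-frame shift and turn to bring TCP to p, pointing down, tool y at world angle yaw (deg)"""
    o=get_obs(); q=o['tool_rot']; R=Ro.from_quat(np.r_[q[1:],q[0]])
    a=np.radians(yaw); y=np.array([np.cos(a),np.sin(a),0]); z=np.array([0,0,-1.]); T=Ro.from_matrix(np.c_[np.cross(y,z),y,z])
    d=R.inv().apply(np.asarray(p)-o['eef_pos']); r=(R.inv()*T).as_rotvec(degrees=True)
    print('t',round(o['t'],2),'shift',d.round(4),'turn',r.round(2))
E
python3 - <<'E'
from h import *
go([.498,-.279,.25],-29)
E
```

```text
t 0.1 shift [ 0.3604 -0.2318 -0.0443] turn [-9.000e-02 -2.000e-02 -3.941e+01]
```

arm_command(
  commands=[0.36,-0.232,-0.044,0,0,-39.4,1,0.36,-0.232,-0.044,0,0,-39.4,1,0.36,-0.232,-0.044,0,0,-39.4,1,0.36,-0.232,-0.044,0,0,-39.4,1,0.36,-0.232,-0.044,0,0,-39.4,1,0.36,-0.232,-0.044,0,0,-39.4,1,0.36,-0.232,-0.044,0,0,-39.4,1,0.36,-0.232,-0.044,0,0,-39.4,1],
)

```text
t: 0.9
eef_pos: [0.4806, -0.3024, 0.2472]
tool_rot: [-0.0, 0.862, 0.507, -0.0]
contact_force: [0.2, 0.4, 0.1]
gripper_width: 0.996
grasp_force: 0.0
```

Run:
```python
from h import *
snap('wrist','w1.png'); o=get_obs(); print(o['eef_pos'],np.load('pics/w1.png.npz')['P'].round(3).tolist(),proj('w1.png',[.498,-.279,.018]))
go([.505,.03,.25],10);
```

```text
[ 0.48727154 -0.29279681  0.24841215] [[0.875, -0.459, -0.157, 0.52], [-0.485, -0.828, -0.282, -0.229], [-0.001, 0.323, -0.947, 0.415], [0.0, 0.0, 0.0, 1.0]] [332.20945634 162.12005706]
t 0.95 shift [ 2.925e-01 -1.377e-01 -1.000e-04] turn [  0.23  -0.29 -38.35]
```

View pics/w1.png

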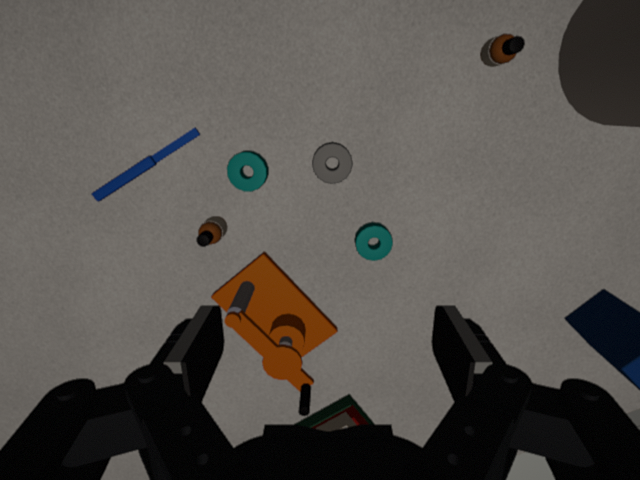

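Wrist view: grey spacer at (332,163), against a predicted (332,162), so the spacer measurement holds. Next I look over the stand.

arm_command(
  commands=[0.292,-0.138,0,0.2,-0.3,-38.4,1,0.292,-0.138,0,0.2,-0.3,-38.4,1,0.292,-0.138,0,0.2,-0.3,-38.4,1,0.292,-0.138,0,0.2,-0.3,-38.4,1,0.292,-0.138,0,0.2,-0.3,-38.4,1,0.292,-0.138,0,0.2,-0.3,-38.4,1,0.292,-0.138,0,0.2,-0.3,-38.4,1,0.292,-0.138,0,0.2,-0.3,-38.4,1],
)

```text
t: 1.75
eef_pos: [0.5007, 0.0225, 0.2472]
tool_rot: [-0.001, 0.644, 0.765, -0.002]
contact_force: [-0.2, -0.1, -1.1]
gripper_width: 1.0
grasp_force: 0.0
```

Run:
```python
from h import *
snap('wrist','w2.png'); o=get_obs(); print(o['eef_pos'])
for p in [[.505,.032,.07],[.4763,.1012,.081],[.5727,.153,.117],[.455,.267,.014]]: print(proj('w2.png',p).round(1))
```

```text
[0.50073049 0.01961523 0.24701427]
[335.3 191.5]
[317.  110.8]
[455.9  61.7]
[326.  -88.6]
```

View pics/w2.png

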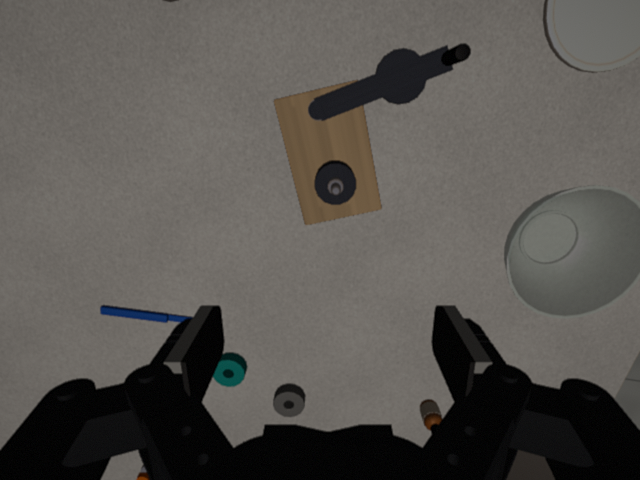

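Post tip is at about (336,189), pedestal (335,182), pivot (320,108) and pin top (463,50). I refine the stand from this view.

Run:
```python
from h import *
f='w2.png'; im=np.load('pics/w2.png.npz')['img'].astype(int)
s=im[60:240,250:400]
m=((s[:,:,0]-s[:,:,2])>18).astype(np.uint8)
cs,_=cv2.findContours(m,cv2.RETR_EXTERNAL,cv2.CHAIN_APPROX_NONE); k=max(cs,key=cv2.contourArea)+np.array([250,60])
h=cv2.convexHull(k)[:,0]
w=np.array([pix(f,p,.012)[:2] for p in h]); R=cv2.minAreaRect((w*1e3).astype(np.float32)); print('base',R)
c=np.array(R[0])/1e3; b=cv2.boxPoints(R)/1e3
e=[b[1]-b[0],b[2]-b[1]]; L=max(e,key=np.linalg.norm); L/=np.linalg.norm(L); L*=np.sign(L[1]); print('center',c,'ydir',np.degrees(np.arctan2(L[1],L[0])),'post',c-.025*L,'pivot',c+.05*L)
s=im[140:215,300:372]; m=(s.sum(2)<130).astype(np.uint8); m=cv2.morphologyEx(m,cv2.MORPH_CLOSE,np.ones((25,25)))
cs,_=cv2.findContours(m,cv2.RETR_EXTERNAL,cv2.CHAIN_APPROX_NONE); k=max(cs,key=cv2.contourArea); print('ped',cv2.fitEllipse(k)[0],cv2.fitEllipse(k)[1])
cv2.imwrite('pics/c.png',cv2.resize(im[150:220,295:375].astype(np.uint8)[:,:,::-1],None,fx=7,fy=7,interpolation=2)*2)
for uv,z in [((336,189),.07),((335,182),.04),((320,108),.081),((463,50),.117)]: print(uv,pix(f,uv,z).round(4))
go([.455,.267,.15],31.6)
```

```text
base ((495.3551025390625, 56.16007995605469), (89.61895751953125, 139.5018310546875), 22.36911392211914)
center [0.4953551  0.05616008] ydir 112.369095 post [0.5048694 0.0330413] pivot [0.47632652 0.10239765]
ped (34.759002685546875, 45.39588928222656) (38.612457275390625, 53.05501937866211)
(336, 189) [0.5052 0.0345 0.07  ]
(335, 182) [0.5045 0.0353 0.04  ]
(320, 108) [0.4785 0.1039 0.081 ]
(463, 50) [0.5756 0.1614 0.117 ]
t 1.8 shift [ 0.2519 -0.0033  0.0962] turn [ -0.34   0.14 -22.  ]
```

View pics/c.png

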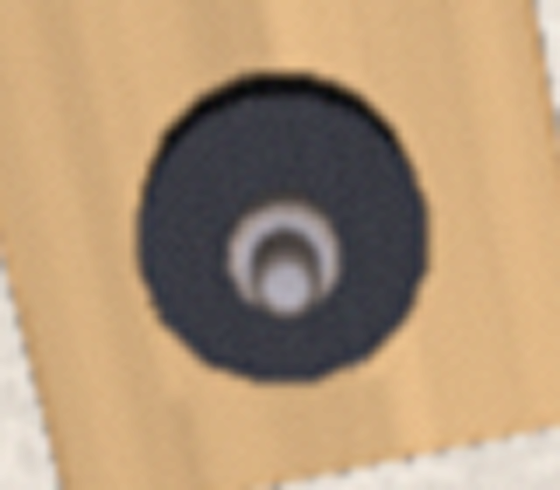

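Post tip at pixel (335.9,190.9) puts the post at (0.505, 0.0325), and the base fit agrees. On to the plate.

arm_command(
  commands=[0.252,-0.003,0,-0.3,0.1,-22,1,0.252,-0.003,0,-0.3,0.1,-22,1,0.252,-0.003,0,-0.3,0.1,-22,1,0.252,-0.003,0,-0.3,0.1,-22,1,0.252,-0.003,0.03,-0.3,0.1,-22,1,0.252,-0.003,0.096,-0.3,0.1,-22,1,0.252,-0.003,0.096,-0.3,0.1,-22,1,0.252,-0.003,0.096,-0.3,0.1,-22,1],
)

```text
t: 2.6
eef_pos: [0.455, 0.2629, 0.1467]
tool_rot: [-0.001, 0.49, 0.872, -0.004]
contact_force: [-0.2, -0.5, -0.0]
gripper_width: 0.999
grasp_force: 0.0
```

Run:
```python
from h import *
f='w3.png'
snap('wrist',f); o=get_obs(); print(o['eef_pos'])
im=np.load('pics/w3.png.npz')['img']; u=proj(f,[.455,.267,.014]).astype(int); print(u)
x0,y0=max(u[0]-110,0),max(u[1]-110,0)
s=im[y0:u[1]+110,x0:u[0]+110].astype(int)
blue=s[:,:,2]-s[:,:,0]; m=(blue>2).astype(np.uint8); m=cv2.morphologyEx(cv2.medianBlur(m*255,5),cv2.MORPH_CLOSE,np.ones((3,3)))
cs,_=cv2.findContours(m,cv2.RETR_EXTERNAL,cv2.CHAIN_APPROX_NONE); k=max(cs,key=cv2.contourArea)+np.array([x0,y0])
w=np.array([pix(f,p,.014)[:2] for p in cv2.convexHull(k)[:,0]]); R=cv2.minAreaRect((w*1e3).astype(np.float32)); print(R)
v=im[y0:u[1]+110,x0:u[0]+110].copy(); cv2.drawContours(v,[k-np.array([x0,y0])],-1,(255,0,0),1)
cv2.imwrite('pics/c3.png',cv2.resize(v[:,:,::-1],None,fx=2,fy=2)); print(x0,y0)
go([.455,.267,.06],31.6)
```

```text
[0.45639571 0.2637422  0.14895925]
[331 209]
((455.23284912109375, 270.949951171875), (57.8895149230957, 57.98971176147461), 31.542367935180664)
221 99
t 2.65 shift [0.0036 0.0009 0.089 ] turn [-0.24  0.07 -0.3 ]
```

View pics/c3.png

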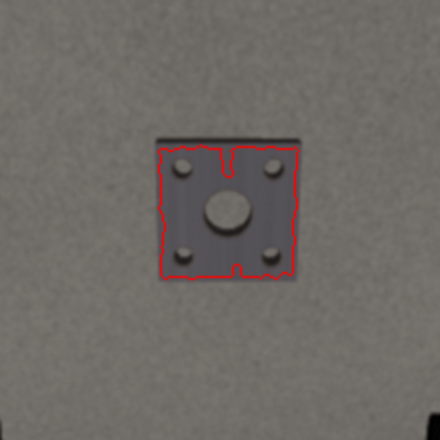

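The plate is square-on in view: its hole centre is at pixel (335,205) and its sides are parallel to the image.

Run:
```python
from h import *
f='w3.png'
print(pix(f,(335,205),.014))
for c in [(158,146),(298,147),(297,280),(161,279)]: print(pix(f,(221+c[0]/2,99+c[1]/2),.014).round(4))
go([.455,.2685,.002],31.6)
```

```text
[0.45538646 0.27156009 0.014     ]
[0.4164 0.2802 0.014 ]
[0.4654 0.3097 0.014 ]
[0.4968 0.2614 0.014 ]
[0.4464 0.2309 0.014 ]
t 2.65 shift [0.005  0.0019 0.1469] turn [-0.24  0.07 -0.3 ]
```

arm_command(
  commands=[0.006,0.003,0.05,-0.2,0.1,-0.3,1,0.006,0.003,0.1,-0.2,0.1,-0.3,1,0.006,0.003,0.13,-0.2,0.1,-0.3,1,0.006,0.003,0.149,-0.2,0.1,-0.3,1,0.006,0.003,0.149,-0.2,0.1,-0.3,1,0.006,0.003,0.149,-0.2,0.1,-0.3,1],
  force=60,
)

```text
t: 3.25
eef_pos: [0.4578, 0.2723, 0.0028]
tool_rot: [0.001, 0.488, 0.873, 0.002]
contact_force: [0.3, -0.8, 0.3]
gripper_width: 1.0
grasp_force: 0.0
```

arm_command(
  commands=[0,0,0,0,0,0,0,0,0,0,0,0,0,0,0,0,0,0,0,0,0,0,0,0,0,0,0,0,0,0,0,0,0,0,0,0,0,0,0,0,0,0],
)

```text
t: 3.85
eef_pos: [0.4559, 0.2724, 0.0013]
tool_rot: [0.0, 0.487, 0.873, 0.001]
contact_force: [-0.8, -0.6, 1.0]
gripper_width: 0.002
grasp_force: 0.0
```

Run:
```python
from h import *
snap('wrist','w4.png'); snap('top','top2.png'); o=get_obs(); print(o['eef_pos'],o['gripper_width'],o['contact_force'],o['grasp_force'])
a=np.load('pics/w4.png.npz')['img']; b=np.load('pics/top2.png.npz')['img']
b=cv2.resize(b[220:340,130:290],(640,480))
v=np.hstack([cv2.resize(a,(400,300)),cv2.resize(b,(400,300))]); cv2.imwrite('pics/c4.png',v[:,:,::-1])
```

```text
[0.45591419 0.27235273 0.00122291] 0.00024958963005915707 [ 0.39181234  0.51363938 -0.80032935] 0.0
```

View pics/c4.png

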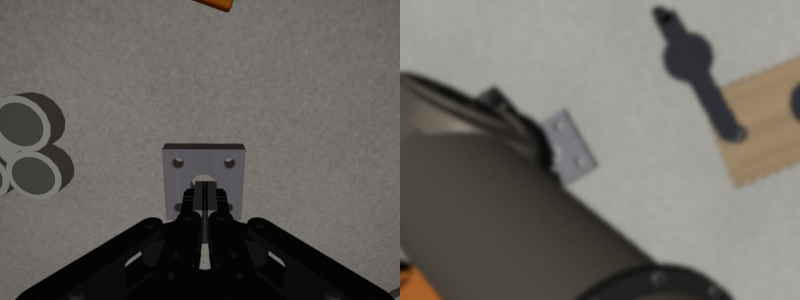

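The fingers closed over the plate's top because the tips sit about 14 mm back when fully open. I lift, pre-close to 0.8 and go lower.

arm_command(
  commands=[0,0,-0.03,0,0,0,0,0,0,-0.06,0,0,0,0,0,0,-0.12,0,0,0,0.8,0,0,-0.15,0,0,0,0.8,0,0,-0.15,0,0,0,0.8,0,0,-0.15,0,0,0,0.8,0,0,-0.15,0,0,0,0.8],
)

```text
t: 4.65
eef_pos: [0.455, 0.2712, 0.1502]
tool_rot: [-0.0, 0.487, 0.873, 0.001]
contact_force: [0.3, -0.8, -0.9]
gripper_width: 0.798
grasp_force: 0.0
```

Run:
```python
from h import *
f='w5.png'
snap('wrist',f); o=get_obs(); print(o['eef_pos'],o['gripper_width'])
im=np.load('pics/w5.png.npz')['img']; u=proj(f,[.4555,.270,.014]).astype(int)
x0,y0=u[0]-70,u[1]-70
s=im[y0:u[1]+70,x0:u[0]+70].astype(int)
m=((s[:,:,2]-s[:,:,0])>2).astype(np.uint8); m=cv2.morphologyEx(cv2.medianBlur(m*255,5),cv2.MORPH_CLOSE,np.ones((3,3)))
# bright hole: table seen through centre hole
cs,hi=cv2.findContours(m,cv2.RETR_CCOMP,cv2.CHAIN_APPROX_NONE)
for c in cs:
    if cv2.contourArea(c)>60:
        R=cv2.minAreaRect(c+np.array([x0,y0])); print(round(cv2.contourArea(c)),np.round(R[0],1),np.round(R[1],1),R[2],pix(f,R[0],.014).round(4))
go([.4555,.270,.002],31.6)
```

```text
[0.45479609 0.27123515 0.14987849] 0.8005173448616676
4086 [328.  211.5] [68. 65.] 0.0 [0.4547 0.272  0.014 ]
155 [306. 234.] [14. 14.] 0.0 [0.4491 0.2446 0.014 ]
196 [350. 233.] [16. 16.] 0.0 [0.4813 0.2656 0.014 ]
690 [327.8 213.1] [28.4 29.6] 53.13010025024414 [0.4554 0.2707 0.014 ]
192 [350.5 191.5] [15.8 15.8] 33.6900634765625 [0.4617 0.2967 0.014 ]
199 [305.5 190.5] [15. 17.] 0.0 [0.4291 0.2776 0.014 ]
t 4.7 shift [-1.500e-03 -1.000e-04  1.479e-01] turn [ 0.02 -0.05  0.09]
```

arm_command(
  commands=[0,0,0.05,0,0,0,0.8,0,0,0.1,0,0,0,0.8,0,0,0.13,0,0,0,0.8,0,0,0.15,0,0,0,0.8,0,0,0.153,0,0,0,0.8,0,0,0.153,0,0,0,0.8],
)

```text
t: 5.3
eef_pos: [0.455, 0.2721, -0.0027]
tool_rot: [-0.0, 0.487, 0.873, 0.0]
contact_force: [-0.7, -0.7, -0.3]
gripper_width: 0.801
grasp_force: 0.0
```

arm_command(
  commands=[0,0,0,0,0,0,0,0,0,0,0,0,0,0,0,0,0,0,0,0,0,0,0,0,0,0,0,0],
)

```text
t: 5.7
eef_pos: [0.4565, 0.2725, -0.0011]
tool_rot: [0.001, 0.487, 0.873, 0.002]
contact_force: [0.2, -0.2, -0.0]
gripper_width: 0.117
grasp_force: 0.0
```

Run:
```python
from h import *
f='w6.png'
snap('wrist',f); o=get_obs(); print(o['eef_pos'],o['gripper_width'],o['grasp_force'],o['contact_force'],proj(f,o['eef_pos']),proj('w4.png',[.4559,.2724,.0012]),proj(f,[.455,.271,.014]))
im=np.load('pics/w6.png.npz')['img']; 
v=np.hstack([np.load('pics/w4.png.npz')['img'][200:500,190:480],im[200:500,190:480]])
cv2.imwrite('pics/c6.png',(np.clip(cv2.resize(v,None,fx=1.37,fy=1.37).astype(float)*1.8,0,255)).astype(np.uint8)[:,:,::-1])
```

```text
[ 0.45632736  0.27241095 -0.00122531] 0.032463685697816866 0.0 [-0.87328768  0.44641813 -1.04881563] [327.83199229 284.06187278] [328.05094663 284.02704943] [323.96144689 299.76363816]
```

View pics/c6.png

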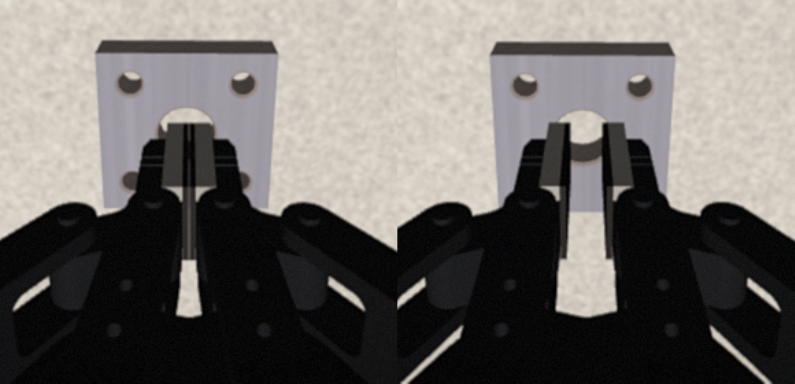

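Run:
```python
from h import *
a=np.radians(121.7); X=np.array([np.cos(a),np.sin(a),0]); 
for f,p in [('w4.png',[.4559,.2724,.0012]),('w6.png',[.4563,.2724,-.0012])]:
  for dz in (0,.005,.01,.015,.02,.025,.03,.04):
    q=np.array(p)+[0,0,dz]; print(f,dz,proj(f,q+.011*X).round(1),proj(f,q-.011*X).round(1))
print(np.load('pics/w6.png.npz')['P'][:3,3])
```

```text
w4.png 0 [328.1 264. ] [328.  303.3]
w4.png 0.005 [328.1 268.1] [328.1 308.3]
w4.png 0.01 [328.2 272.5] [328.1 313.6]
w4.png 0.015 [328.2 277.1] [328.1 319.1]
w4.png 0.02 [328.2 282. ] [328.2 324.9]
w4.png 0.025 [328.3 287.1] [328.2 331.1]
w4.png 0.03 [328.3 292.6] [328.3 337.6]
w4.png 0.04 [328.4 304.7] [328.4 352. ]
w6.png 0 [327.8 264. ] [327.8 303.4]
w6.png 0.005 [327.8 268.2] [327.8 308.3]
w6.png 0.01 [327.9 272.6] [327.8 313.6]
w6.png 0.015 [327.9 277.2] [327.9 319.1]
w6.png 0.02 [328. 282.] [327.9 325. ]
w6.png 0.025 [328.  287.2] [328.  331.2]
w6.png 0.03 [328.1 292.7] [328.  337.7]
w6.png 0.04 [328.2 304.8] [328.2 352. ]
[0.41164992 0.3433193  0.1664175 ]
```

Run:
```python
from h import *
a=np.radians(121.6); X=np.array([np.cos(a),np.sin(a),0]);Y=np.array([np.cos(a-np.pi/2),np.sin(a-np.pi/2),0])
for dz in (-.03,-.015,0,.015): print(dz,[proj('w6.png',np.array([.455,.271,.014-dz])+.03*X+s*.03*Y).round(1) for s in (-1,1)])
```

```text
-0.03 [array([240.7, 266.9]), array([405.9, 267. ])]
-0.015 [array([248.9, 251.7]), array([398.3, 251.8])]
0 [array([255.7, 239.2]), array([391.9, 239.3])]
0.015 [array([261.4, 228.6]), array([386.6, 228.7])]
```

The camera pose checks out against the plate, and the fingertips are visibly about 27 mm above the reported TCP, with no contact force. So the reported TCP sits about 27 mm beyond the real tips. I open to 0.8 and descend in watched steps.

arm_command(
  commands=[0,0,0,0,0,0,0.8,0,0,0,0,0,0,0.8,0,0,0,0,0,0,0.8,0,0,0,0,0,0,0.8,0,0,0.006,0,0,0,0.8,0,0,0.012,0,0,0,0.8,0,0,0.012,0,0,0,0.8],
)

```text
t: 6.45
eef_pos: [0.4553, 0.2718, -0.0149]
tool_rot: [-0.0, 0.487, 0.873, 0.001]
contact_force: [0.2, -0.3, -0.9]
gripper_width: 0.796
grasp_force: 0.0
```

arm_command(
  commands=[0,0,0.004,0,0,0,0.8,0,0,0.007,0,0,0,0.8,0,0,0.009,0,0,0,0.8,0,0,0.009,0,0,0,0.8],
)

```text
t: 6.85
eef_pos: [0.4558, 0.2723, -0.023]
tool_rot: [0.0, 0.487, 0.873, 0.001]
contact_force: [-0.2, 0.1, -0.7]
gripper_width: 0.802
grasp_force: 0.0
```

arm_command(
  commands=[0,0,0.003,0,0,0,0.8,0,0,0.005,0,0,0,0.8,0,0,0.005,0,0,0,0.8],
)

```text
t: 7.15
eef_pos: [0.4559, 0.2723, -0.028]
tool_rot: [0.0, 0.487, 0.873, 0.001]
contact_force: [-0.7, -0.3, 0.1]
gripper_width: 0.797
grasp_force: 0.0
```

arm_command(
  commands=[0,0,0,0,0,0,0.6,0,0,0,0,0,0,0.6,0,0,0,0,0,0,0.6],
)

```text
t: 7.45
eef_pos: [0.4562, 0.2725, -0.0274]
tool_rot: [0.001, 0.487, 0.873, 0.002]
contact_force: [-1.2, -0.3, 6.1]
gripper_width: 0.687
grasp_force: 65.0
```

arm_command(
  commands=[0,0,-0.03,0,0,0,0.5,0,0,-0.08,0,0,0,0.5,0,0,-0.12,0,0,0,0.5,0,0,-0.157,0,0,0,0.5,0,0,-0.157,0,0,0,0.5,0,0,-0.157,0,0,0,0.5],
)

```text
t: 8.05
eef_pos: [0.456, 0.2718, 0.1295]
tool_rot: [0.001, 0.487, 0.873, 0.002]
contact_force: [-2.0, 0.0, -2.0]
gripper_width: 0.684
grasp_force: 65.4
```

Run:
```python
from h import *
go([.505,.0325,.13],22.4); print(get_obs()['gripper_width'])
```

```text
t 8.05 shift [-0.2294 -0.0839 -0.0009] turn [ 0.24 -0.03  9.26]
0.6836372712936557
```

arm_command(
  commands=[-0.046,-0.017,0,0.2,0,9.3,0.5,-0.092,-0.034,0,0.2,0,9.3,0.5,-0.138,-0.05,0,0.2,0,9.3,0.5,-0.184,-0.067,0,0.2,0,9.3,0.5,-0.229,-0.084,0,0.2,0,9.3,0.5,-0.229,-0.084,0,0.2,0,9.3,0.5,-0.229,-0.084,0,0.2,0,9.3,0.5,-0.229,-0.084,0,0.2,0,9.3,0.5],
)

```text
t: 8.85
eef_pos: [0.5035, 0.0341, 0.1276]
tool_rot: [-0.002, 0.556, 0.831, -0.0]
contact_force: [0.6, -0.2, -1.5]
gripper_width: 0.686
grasp_force: 65.3
```

Run:
```python
from h import *
f='w7.png'
snap('wrist',f); o=get_obs(); print(o['eef_pos'],proj(f,[.505,.0325,.07]))
im=np.load('pics/w7.png.npz')['img'][170:470,130:530]; cv2.imwrite('pics/c7.png',(np.clip(cv2.resize(im,None,fx=2,fy=2).astype(float)*1.8,0,255)).astype(np.uint8)[:,:,::-1])
go([.505,.0325,.06],22.4)
```

```text
[0.50364335 0.03461721 0.12795703] [329.69591921 247.41712081]
t 8.9 shift [-0.0026  0.0006  0.068 ] turn [-0.11 -0.13  0.13]
```

View pics/c7.png

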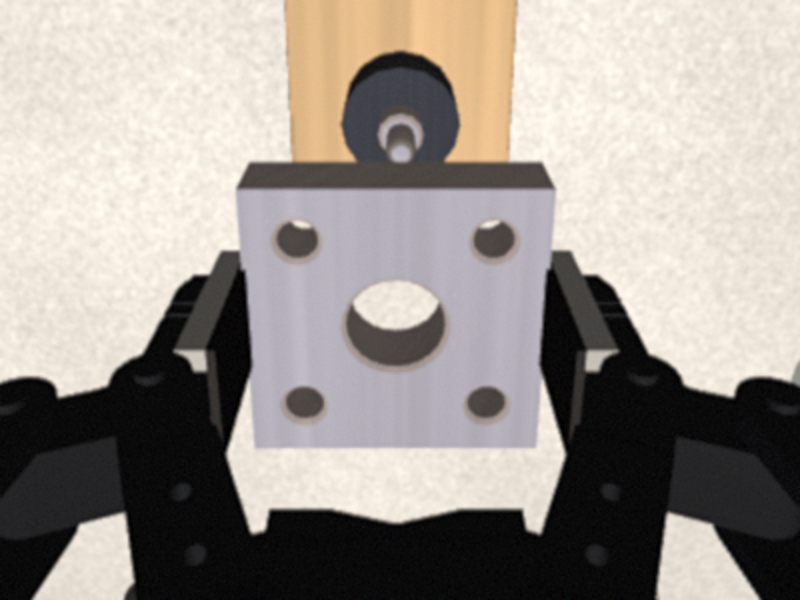

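Post tip at pixel (330,246), against a predicted (329.7,247.4), so the post position is confirmed. The plate is held level. I solve its held pose from its top-face corners.

Run:
```python
from h import *
d=np.load('pics/w7.png.npz'); K,P=d['K'],d['P']
g=cv2.cvtColor(d['img'],cv2.COLOR_RGB2GRAY)
c=np.float32([(238,188),(555,188),(538,447),(255,447)])/2+np.float32([130,170])
c2=cv2.cornerSubPix(g,c.reshape(-1,1,2).copy(),(4,4),(-1,-1),(3,50,.01)); print(c.tolist(),c2[:,0].tolist())
obj=np.float32([(-30,30,0),(30,30,0),(30,-30,0),(-30,-30,0)])/1e3
for cc in (c.reshape(-1,1,2),c2):
    _,r,t=cv2.solvePnP(obj,cc,K,None,flags=cv2.SOLVEPNP_IPPE); R=P[:3,:3]@cv2.Rodrigues(r)[0]; p=P[:3,:3]@t[:,0]+P[:3,3]
    print('plate top centre',p.round(4),'normal',R[:,2].round(3),'xdir',np.degrees(np.arctan2(R[1,0],R[0,0])))
    print(proj('w7.png',p))
for z in (.165,.169,.173): print(z,pix('w7.png',(327.5,332),z).round(4))
```

```text
[[249.0, 264.0], [407.5, 264.0], [399.0, 393.5], [257.5, 393.5]] [[247.57077026367188, 263.6957702636719], [407.3703308105469, 263.9649658203125], [397.3238525390625, 393.5919494628906], [256.9902648925781, 393.7558288574219]]
plate top centre [0.504  0.0328 0.1683] normal [0.001 0.004 1.   ] xdir 22.548134015762898
[328.2330048  332.92166387]
plate top centre [0.5037 0.0327 0.1683] normal [0.003 0.009 1.   ] xdir 22.374005791175772
[327.36324795 332.88402557]
0.165 [0.5044 0.031  0.165 ]
0.169 [0.5034 0.0335 0.169 ]
0.173 [0.5024 0.0359 0.173 ]
```

arm_command(
  commands=[-0.001,0.001,0.03,0,0,0,0.5,-0.001,0.001,0.06,0,0,0,0.5,-0.001,0.001,0.075,0,0,0,0.5,-0.001,0.001,0.075,0,0,0,0.5,-0.001,0.001,0.075,0,0,0,0.5,-0.001,0.001,0.075,0,0,0,0.5],
)

```text
t: 9.5
eef_pos: [0.5068, 0.0332, 0.0551]
tool_rot: [0.0, 0.556, 0.831, 0.001]
contact_force: [0.4, -0.2, -1.3]
gripper_width: 0.685
grasp_force: 65.2
```

Run:
```python
from h import *
f='w8.png'
snap('wrist',f); o=get_obs(); print(o['eef_pos'],o['contact_force'],o['gripper_width'])
# predicted plate centre = TCP + offset seen before
go([.5048,.0343,.05],22.4)
u=proj(f,[.5050,.0325,.07]); print('post tip px',u)
z=o['eef_pos'][2]+.0403
im=np.load('pics/w8.png.npz')['img']; g=cv2.cvtColor(im,cv2.COLOR_RGB2GRAY)
u=proj(f,[.5050,.0325,z]); print(u); x,y=u.astype(int); 
# plate blueish mask; hole = interior
s=im[y-90:y+90,x-110:x+110].astype(int); m=((s[:,:,2]-s[:,:,0])>2).astype(np.uint8)*255; m=cv2.medianBlur(m,5)
cs,hi=cv2.findContours(m,cv2.RETR_CCOMP,cv2.CHAIN_APPROX_NONE)
for c in cs:
    if cv2.contourArea(c)>150:
        e=cv2.fitEllipse(c+np.array([x-110,y-90])); print(round(cv2.contourArea(c)),np.round(e[0],1),np.round(e[1],1),pix(f,e[0],z).round(4))
```

```text
[0.50684099 0.03295894 0.05508528] [ 0.59996767 -0.16863263 -1.44066128] 0.6795181384552459
t 9.55 shift [ 0.002  -0.0014  0.0051] turn [ 0.09 -0.01  0.  ]
post tip px [324.39263735 298.47170111]
[323.92673782 329.40811188]
18526 [327.4 326.8] [147.8 175.4] [0.5058 0.0342 0.0954]
458 [281.8 372.5] [22.7 26. ] [0.4966 0.0064 0.0954]
469 [373.1 372.3] [22.5 26.8] [0.532  0.0211 0.0954]
2240 [327.4 332.8] [49.7 57.5] [0.5069 0.0316 0.0954]
571 [376.9 290.5] [25.4 28.7] [0.5173 0.0564 0.0954]
580 [277.8 290.5] [25.6 29. ] [0.482  0.0418 0.0954]
568 [325.6 244.4] [11.3 75.5] [0.4918 0.0664 0.0954]
```

arm_command(
  commands=[0.002,-0.0015,0,0,0,0,0.5,0.002,-0.0015,0,0,0,0,0.5,0.002,-0.0015,0.006,0,0,0,0.5,0.002,-0.0015,0.012,0,0,0,0.5,0.002,-0.0015,0.018,0,0,0,0.5,0.002,-0.0015,0.018,0,0,0,0.5,0.002,-0.0015,0.018,0,0,0,0.5],
)

```text
t: 10.25
eef_pos: [0.5033, 0.0339, 0.0355]
tool_rot: [-0.001, 0.556, 0.831, -0.0]
contact_force: [0.3, 0.4, -0.8]
gripper_width: 0.685
grasp_force: 65.3
```

Run:
```python
from h import *
f='w9.png'
snap('wrist',f); o=get_obs(); print(o['eef_pos'],o['contact_force'],o['torque'],o['gripper_width'])
go([.5048,.0343,.014],22.4)
z=o['eef_pos'][2]+.0403; print(proj(f,[.505,.0325,.07]))
im=np.load('pics/w9.png.npz')['img']
x,y=proj(f,[.5050,.0325,z]).astype(int)
s=im[y-90:y+90,x-110:x+110].astype(int); m=((s[:,:,2]-s[:,:,0])>2).astype(np.uint8)*255; m=cv2.medianBlur(m,5)
cs,hi=cv2.findContours(m,cv2.RETR_CCOMP,cv2.CHAIN_APPROX_NONE); L=[]
for c in cs:
    if 300<cv2.contourArea(c)<900:
        e=cv2.fitEllipse(c+np.array([x-110,y-90])); L.append(pix(f,e[0],z)); print(np.round(e[0],1))
print(np.mean(L,0))
```

```text
[0.50354372 0.03393729 0.03566446] [ 0.40473632  0.29736292 -0.84900477] [-0.03010629 -0.01920121  0.03823011] 0.6868365351079003
t 10.3 shift [-0.0002  0.0013  0.0217] turn [-0.05 -0.07 -0.01]
[330.7985182  325.63663545]
[373.  372.2]
[281.7 372.6]
[277.7 290.6]
[376.9 290.3]
[0.50353965 0.03229252 0.07596446]
```

arm_command(
  commands=[0,0.0013,0,0,0,0,0.5,0,0.0013,0,0,0,0,0.5,0,0.0013,0.005,0,0,0,0.5,0,0.0013,0.01,0,0,0,0.5,0,0.0013,0.014,0,0,0,0.5,0,0.0013,0.014,0,0,0,0.5],
)

```text
t: 10.9
eef_pos: [0.5041, 0.0343, 0.021]
tool_rot: [-0.001, 0.556, 0.831, -0.0]
contact_force: [-0.7, -0.4, -0.5]
gripper_width: 0.685
grasp_force: 65.3
```

arm_command(
  commands=[0,0,0.003,0,0,0,0.5,0,0,0.005,0,0,0,0.5,0,0,0.007,0,0,0,0.5,0,0,0.007,0,0,0,0.5],
)

```text
t: 11.3
eef_pos: [0.5046, 0.0343, 0.0146]
tool_rot: [-0.001, 0.556, 0.831, -0.0]
contact_force: [-0.2, -0.2, -1.7]
gripper_width: 0.678
grasp_force: 65.3
```

arm_command(
  commands=[0,0,0.001,0,0,0,0.5,0,0,0.002,0,0,0,0.5,0,0,0.002,0,0,0,0.5],
)

```text
t: 11.6
eef_pos: [0.5048, 0.0344, 0.0128]
tool_rot: [-0.001, 0.556, 0.831, 0.0]
contact_force: [-0.3, 1.0, -1.5]
gripper_width: 0.685
grasp_force: 65.4
```

arm_command(
  commands=[0,0,0.001,0,0,0,0.5,0,0,0.002,0,0,0,0.5,0,0,0.002,0,0,0,0.5],
)

```text
t: 11.9
eef_pos: [0.5049, 0.0343, 0.0126]
tool_rot: [0.0, 0.556, 0.831, -0.0]
contact_force: [-7.4, -1.4, 21.7]
gripper_width: 0.684
grasp_force: 67.9
```

Contact came at TCP 0.0127, which matches the 40 mm seat given the 27.3 mm grasp offset. I release and rise.

arm_command(
  commands=[0,0,-0.002,0,0,0,0.85,0,0,-0.002,0,0,0,0.85,0,0,-0.002,0,0,0,0.85,0,0,-0.03,0,0,0,0.85,0,0,-0.08,0,0,0,0.85,0,0,-0.12,0,0,0,0.85,0,0,-0.16,0,0,0,0.85,0,0,-0.16,0,0,0,0.85],
)

```text
t: 12.7
eef_pos: [0.5085, 0.0351, 0.1758]
tool_rot: [0.003, 0.557, 0.831, 0.003]
contact_force: [0.6, 0.3, 0.7]
gripper_width: 0.846
grasp_force: 0.0
```

Run:
```python
from h import *
f='w10.png'
snap('wrist',f); o=get_obs(); print(o['eef_pos'],o['contact_force'],o['gripper_width'])
im=np.load('pics/'+f+'.npz')['img']
for z in (.054,):
  x,y=proj(f,[.5050,.0325,z]).astype(int)
  s=im[y-70:y+70,x-70:x+70].astype(int); m=((s[:,:,2]-s[:,:,0])>2).astype(np.uint8)*255; m=cv2.medianBlur(m,3)
  cs,hi=cv2.findContours(m,cv2.RETR_CCOMP,cv2.CHAIN_APPROX_NONE)
  for c in cs:
    if cv2.contourArea(c)>80:
        e=cv2.minAreaRect(c+np.array([x-70,y-70])); print(round(cv2.contourArea(c)),np.round(e[0],1),np.round(e[1],1),pix(f,e[0],z).round(4))
go([.498,-.279,.15],-29)
```

```text
[0.50688233 0.03448879 0.17325729] [-0.43499314 -0.62168594 -0.40482799] 0.8494948156116818
4700 [322.  215.5] [69. 72.] [0.5044 0.0344 0.054 ]
172 [299.5 239.5] [15. 15.] [0.4948 0.008  0.054 ]
198 [342.8 238.9] [14.6 21.4] [0.5281 0.0222 0.054 ]
710 [321.  217.5] [29.6 31.7] [0.5043 0.0326 0.054 ]
182 [345.5 194.5] [14.1 15.6] [0.5152 0.0578 0.054 ]
189 [297. 193.] [18.4 14.1] [0.4788 0.0442 0.054 ]
t 12.75 shift [-0.2865 -0.1276  0.023 ] turn [ 2.700e-01 -5.000e-02  5.136e+01]
```

Plate confirmed seated and centred at (0.504, 0.033). Now the spacer.

arm_command(
  commands=[-0.2865,-0.1275,0,0.2,0,51.4,0.75,-0.2865,-0.1275,0,0.2,0,51.4,0.75,-0.2865,-0.1275,0.023,0.2,0,51.4,0.75,-0.2865,-0.1275,0.023,0.2,0,51.4,0.75,-0.2865,-0.1275,0.023,0.2,0,51.4,0.75,-0.2865,-0.1275,0.023,0.2,0,51.4,0.75,-0.2865,-0.1275,0.023,0.2,0,51.4,0.75,-0.2865,-0.1275,0.023,0.2,0,51.4,0.75],
)

```text
t: 13.55
eef_pos: [0.4942, -0.2819, 0.1454]
tool_rot: [-0.003, 0.863, 0.506, -0.003]
contact_force: [1.3, 0.9, 0.1]
gripper_width: 0.751
grasp_force: 0.0
```

```bash
cat >> h.py <<'E'
def ring(f,guess,z):
    """centre of the ring's 14 mm hole and outer rim near guess, from darkness"""
    im=np.load('pics/'+f+'.npz')['img']; g=cv2.GaussianBlur(cv2.cvtColor(im,cv2.COLOR_RGB2GRAY),(3,3),0)
    x,y=proj(f,list(guess)+[z]).astype(int); r=45; s=g[y-r:y+r,x-r:x+r]
    t,m=cv2.threshold(s,0,255,cv2.THRESH_BINARY_INV+cv2.THRESH_OTSU)
    cs,hi=cv2.findContours(m,cv2.RETR_CCOMP,cv2.CHAIN_APPROX_NONE)
    for c in cs:
        if cv2.contourArea(c)>60:
            e=cv2.fitEllipse(c+np.array([x-r,y-r])); print(round(cv2.contourArea(c)),np.round(e[0],1),np.round(e[1],1),pix(f,e[0],z).round(4))
E
python3 - <<'E'
from h import *
f='w11.png'
snap('wrist',f); o=get_obs(); print(o['eef_pos'],o['gripper_width'])
ring(f,(.498,-.279),.018)
go([.498,-.279,-.019],-29)
E
```

```text
[ 0.49514328 -0.27905378  0.14598232] 0.7486902420641816
2174 [331.9 207.4] [51.9 53.3] [ 0.4983 -0.278   0.018 ]
133 [331.7 207.2] [11.7 14.8] [ 0.4983 -0.2777  0.018 ]
t 13.6 shift [0.0016 0.0036 0.165 ] turn [-0.41  0.07 -0.04]
```

arm_command(
  commands=[0.0025,0.0034,0.05,-0.4,0.1,0,0.75,0.0025,0.0034,0.1,-0.4,0.1,0,0.75,0.0025,0.0034,0.14,-0.4,0.1,0,0.75,0.0025,0.0034,0.158,-0.4,0.1,0,0.75,0.0025,0.0034,0.165,-0.4,0.1,0,0.75,0.0025,0.0034,0.165,-0.4,0.1,0,0.75],
)

```text
t: 14.2
eef_pos: [0.4997, -0.2762, -0.018]
tool_rot: [0.0, 0.861, 0.509, 0.001]
contact_force: [1.0, 0.4, -0.1]
gripper_width: 0.749
grasp_force: 0.0
```

Run:
```python
from h import *
go([.4983,-.278,-.019],-29)
```

```text
t 14.2 shift [-0.0023 -0.0004  0.001 ] turn [ 0.05 -0.08  0.16]
```

arm_command(
  commands=[-0.0023,0,0.001,0,0,0,0.75,-0.0023,0,0.001,0,0,0,0.75,-0.0023,0,0.001,0,0,0,0.4,-0.0023,0,0.001,0,0,0,0.4,-0.0023,0,0.001,0,0,0,0.4,-0.0023,0,0.001,0,0,0,0.4],
  force=40,
)

```text
t: 14.8
eef_pos: [0.4992, -0.281, -0.017]
tool_rot: [0.002, 0.862, 0.507, 0.001]
contact_force: [-2.0, 1.1, 7.5]
gripper_width: 0.49
grasp_force: 39.4
```

arm_command(
  commands=[0,0,-0.03,0,0,0,0.3,0,0,-0.08,0,0,0,0.3,0,0,-0.12,0,0,0,0.3,0,0,-0.157,0,0,0,0.3,0,0,-0.157,0,0,0,0.3,0,0,-0.157,0,0,0,0.3],
)

```text
t: 15.4
eef_pos: [0.4984, -0.2808, 0.1397]
tool_rot: [0.002, 0.862, 0.507, 0.001]
contact_force: [-0.5, 1.0, -1.1]
gripper_width: 0.488
grasp_force: 40.9
```

Run:
```python
from h import *
o=get_obs(); print(o['eef_pos'],o['gripper_width'],o['grasp_force']); go([.505,.0325,.13],22.4)
```

```text
[ 0.498407   -0.28075137  0.13967246] 0.4883812725040149 40.949703231453896
t 15.4 shift [ 0.2771 -0.1463  0.009 ] turn [  0.27   0.12 -51.43]
```

arm_command(
  commands=[0.04,-0.02,0,0.2,0.1,-8,0.3,0.08,-0.042,0,0.2,0.1,-16,0.3,0.12,-0.063,0,0.2,0.1,-24,0.3,0.16,-0.084,0,0.2,0.1,-32,0.3,0.2,-0.106,0,0.2,0.1,-40,0.3,0.24,-0.127,0,0.2,0.1,-46,0.3,0.277,-0.146,0,0.2,0.1,-51.4,0.3,0.277,-0.146,0,0.2,0.1,-51.4,0.3],
)

```text
t: 16.2
eef_pos: [0.5035, 0.0396, 0.1375]
tool_rot: [-0.002, 0.551, 0.834, 0.001]
contact_force: [0.2, -0.3, 0.4]
gripper_width: 0.487
grasp_force: 40.9
```

arm_command(
  commands=[0,0,0,0,0,0,0.3,0,0,0,0,0,0,0.3,0,0,0,0,0,0,0.3],
)

```text
t: 16.5
eef_pos: [0.5043, 0.031, 0.1376]
tool_rot: [-0.001, 0.558, 0.83, -0.0]
contact_force: [-0.5, -0.4, -0.7]
gripper_width: 0.488
grasp_force: 40.9
```

Run:
```python
from h import *
f='w12.png'
snap('wrist',f); o=get_obs(); print(o['eef_pos'],o['gripper_width']); p=o['eef_pos']
z=p[2]+.018+.018
ring(f,p[:2],z)
print(proj(f,[.505,.0325,.07]))
im=np.load('pics/'+f+'.npz')['img'][170:470,130:530]; cv2.imwrite('pics/c12.png',(np.clip(cv2.resize(im,None,fx=2,fy=2).astype(float)*1.8,0,255)).astype(np.uint8)[:,:,::-1])
go([.505,.0325,.06],22.4)
```

```text
[0.50449722 0.03119498 0.13781992] 0.4875057445683617
6856 [327.4 316.5] [91.4 99.2] [0.5027 0.034  0.1738]
183 [327.2 309. ] [10.3 22.9] [0.5013 0.0372 0.1738]
[330.16000166 237.65555854]
t 16.55 shift [0.0009 0.0011 0.0778] turn [-0.08 -0.06 -0.16]
```

View pics/c12.png

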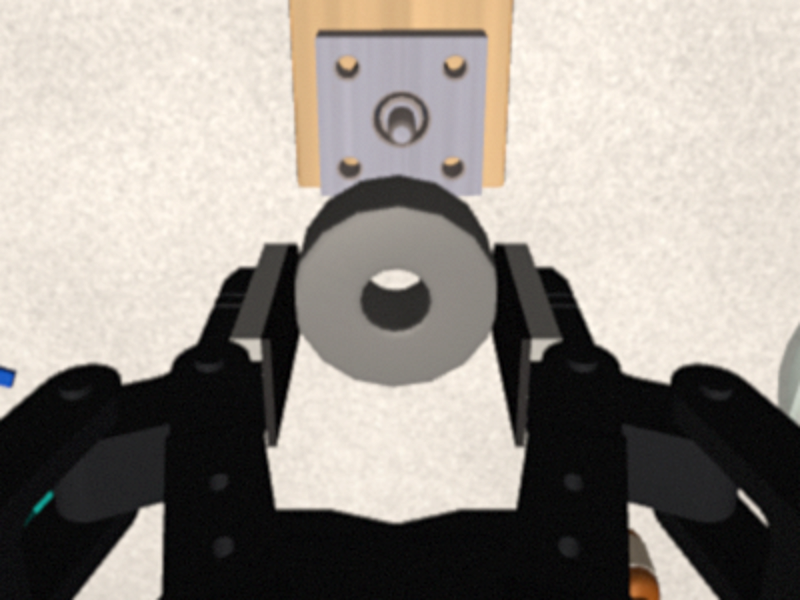

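Plate lies flat and centred, with the post tip at px (330,236) as predicted. The ring is held level; its top-face centre is at about px (328.1,318.5), 100.5 px wide.

Run:
```python
from h import *
f='w12.png'
Y=np.array([np.cos(np.radians(22.4)),np.sin(np.radians(22.4)),0])
for z in (.170,.1725,.175,.1775):
    c=pix(f,(328.1,318.5),z); print(z,c.round(4),(proj(f,c+.022*Y)-proj(f,c-.022*Y)).round(1))
```

```text
0.17 [0.5042 0.0311 0.17  ] [ 1.044e+02 -1.000e-01]
0.1725 [0.5036 0.0325 0.1725] [ 1.064e+02 -1.000e-01]
0.175 [0.503 0.034 0.175] [ 1.084e+02 -1.000e-01]
0.1775 [0.5024 0.0354 0.1775] [ 1.105e+02 -1.000e-01]
```

arm_command(
  commands=[-0.001,0.001,0.03,0,0,0,0.3,-0.001,0.001,0.06,0,0,0,0.3,-0.001,0.001,0.072,0,0,0,0.3,-0.001,0.001,0.072,0,0,0,0.3,-0.001,0.001,0.072,0,0,0,0.3,-0.001,0.001,0.072,0,0,0,0.3],
)

```text
t: 17.15
eef_pos: [0.5071, 0.0323, 0.0676]
tool_rot: [0.0, 0.556, 0.831, 0.001]
contact_force: [-0.5, -0.6, 0.0]
gripper_width: 0.484
grasp_force: 40.9
```

Run:
```python
from h import *
f='w13.png'
snap('wrist',f); o=get_obs(); p=o['eef_pos']; print(p,o['contact_force'])
X=np.array([np.cos(np.radians(112.4)),np.sin(np.radians(112.4)),0])
c=p+.0019*X; print('ring est',c)
d=np.array([.505,.0325,0])-c; Y=np.array([X[1],-X[0],0]); print('shift',d@X,d@Y)
go([.505,.0325,.06],22.4)
im=np.load('pics/'+f+'.npz')['img']; g=cv2.cvtColor(im,cv2.COLOR_RGB2GRAY)
z=p[2]+.035; x,y=proj(f,[c[0],c[1],z]).astype(int); print(x,y,g[y-30:y+31:3,328])
print(g[y,x-30:x+31:3]); print('tip',proj(f,[.505,.0325,.07]))
```

```text
[0.50705928 0.03228983 0.06757545] [ 0.05251486 -0.22542112 -0.10428381]
ring est [0.50633525 0.03404647 0.06757545]
shift -0.0009209593028904746 -0.001823809969906487
t 17.2 shift [ 0.001  -0.0018  0.0076] turn [ 0.11 -0.01 -0.03]
328 318 [ 88  86  85  84  82  79 103 104 104  42  25  26  28  28  28  30  84  83
  81  82  79]
[82 82 82 79 53 26 28 28 28 27 25 27 28 25 25 26 77 81 81 80 81]
tip [324.66624533 284.55438038]
```

arm_command(
  commands=[-0.001,-0.0018,0,0,0,0,0.3,-0.001,-0.0018,0,0,0,0,0.3,-0.001,-0.0018,0.006,0,0,0,0.3,-0.001,-0.0018,0.01,0,0,0,0.3,-0.001,-0.0018,0.01,0,0,0,0.3,-0.001,-0.0018,0.01,0,0,0,0.3],
)

```text
t: 17.8
eef_pos: [0.5045, 0.0307, 0.056]
tool_rot: [-0.001, 0.556, 0.831, 0.0]
contact_force: [-0.0, 0.9, -0.7]
gripper_width: 0.484
grasp_force: 40.9
```

```bash
cat >> h.py <<'E'
def err(k=.0019):
    o=get_obs(); p=o['eef_pos']; X=np.array([np.cos(np.radians(112.4)),np.sin(np.radians(112.4)),0]); Y=np.array([X[1],-X[0],0])
    d=np.array([.505,.0325,p[2]])-p-k*X; print(p.round(4),'shift',(d@X).round(4),(d@Y).round(4),o['contact_force'].round(1))
E
python3 -c "
from h import *
err()"
```

```text
[0.5045 0.0307 0.056 ] shift -0.0004 0.0011 [-0.   0.9 -0.7]
```

arm_command(
  commands=[-0.0004,0.0009,0,0,0,0,0.3,-0.0004,0.0009,0,0,0,0,0.3,-0.0004,0.0009,0.004,0,0,0,0.3,-0.0004,0.0009,0.008,0,0,0,0.3,-0.0004,0.0009,0.01,0,0,0,0.3,-0.0004,0.0009,0.01,0,0,0,0.3],
)

```text
t: 18.4
eef_pos: [0.5054, 0.0307, 0.0459]
tool_rot: [-0.001, 0.556, 0.831, 0.0]
contact_force: [-1.1, -0.3, -0.3]
gripper_width: 0.487
grasp_force: 40.9
```

```bash
python3 -c "
from h import *
err()"
```

```text
[0.5054 0.0307 0.0459] shift -0.0001 0.0003 [-1.1 -0.3 -0.3]
```

Ring bottom is at 63 mm, around the post with no contact. I continue down.

arm_command(
  commands=[0,0,0.004,0,0,0,0.3,0,0,0.007,0,0,0,0.3,0,0,0.008,0,0,0,0.3,0,0,0.008,0,0,0,0.3],
)

```text
t: 18.8
eef_pos: [0.5056, 0.0306, 0.0381]
tool_rot: [-0.001, 0.556, 0.831, 0.0]
contact_force: [0.2, 0.4, -1.3]
gripper_width: 0.486
grasp_force: 40.9
```

arm_command(
  commands=[0,0,0.001,0,0,0,0.3,0,0,0.002,0,0,0,0.3,0,0,0.002,0,0,0,0.3],
)

```text
t: 19.1
eef_pos: [0.5058, 0.0307, 0.0371]
tool_rot: [-0.0, 0.556, 0.831, 0.0]
contact_force: [-3.1, -0.1, 8.3]
gripper_width: 0.486
grasp_force: 41.8
```

Contact came at the expected seating height. I release and rise.

arm_command(
  commands=[0,0,-0.002,0,0,0,0.65,0,0,-0.002,0,0,0,0.65,0,0,-0.002,0,0,0,0.65,0,0,-0.03,0,0,0,0.65,0,0,-0.07,0,0,0,0.65,0,0,-0.12,0,0,0,0.65,0,0,-0.14,0,0,0,0.65,0,0,-0.14,0,0,0,0.65],
)

```text
t: 19.9
eef_pos: [0.5081, 0.0308, 0.1796]
tool_rot: [0.002, 0.557, 0.831, 0.002]
contact_force: [0.1, 0.7, -0.9]
gripper_width: 0.65
grasp_force: 0.0
```

Run:
```python
from h import *
f='w14.png'
snap('wrist',f); o=get_obs(); print(o['eef_pos'],o['contact_force'],o['gripper_width'])
im=np.load('pics/'+f+'.npz')['img'];g=cv2.cvtColor(im,cv2.COLOR_RGB2GRAY)
for z in (.054,.072): print(proj(f,[.505,.0325,z]))
x,y=proj(f,[.505,.0325,.072]).astype(int)
hsv=im[y-60:y+60,x-60:x+60].astype(int); s=hsv; gray=g[y-60:y+60,x-60:x+60]
m=(((s[:,:,2]-s[:,:,0])<=1)&((s[:,:,0]-s[:,:,2])<12)&(gray<110)).astype(np.uint8)*255; m=cv2.medianBlur(m,5)
cs,_=cv2.findContours(m,cv2.RETR_CCOMP,cv2.CHAIN_APPROX_NONE)
for c in cs:
    if cv2.contourArea(c)>60: e=cv2.fitEllipse(c+np.array([x-60,y-60])); print(round(cv2.contourArea(c)),np.round(e[0],1),np.round(e[1],1),pix(f,e[0],.072).round(4))
# pin/pivot plan
a=np.radians(112.4);piv=np.array([.505,.0325])+.075*np.array([np.cos(a),np.sin(a)]); print('pivot',piv)
print(proj(f,[.5756,.158,.117]))
```

```text
[0.50671578 0.03036115 0.17749517] [-0.2120839   0.11462294 -0.24366743] 0.6504148932658393
[324.64409347 212.1833413 ]
[324.58610567 218.37372937]
2611 [322.5 217. ] [55.4 64.3] [0.5031 0.0329 0.072 ]
pivot [0.47641972 0.10184095]
[516.72194922  94.15513743]
```

Ring is in place. Next the keeper: I swing round with shut fingers to a point behind the pin (48° from the pivot, pin at about 30°).

```bash
cat >> h.py <<'E'
PIV=np.array([.4764,.1018])
def arc(phi,z=.068,r=.115):
    a=np.radians(phi); go([PIV[0]+r*np.cos(a),PIV[1]+r*np.sin(a),z],phi+90)
E
python3 - <<'E'
from h import *
arc(48,.165)
E
```

```text
t 19.95 shift [0.1274 0.1028 0.0127] turn [ 6.0000e-02  1.6000e-01 -1.1564e+02]
```

arm_command(
  commands=[0.04,0.03,0,0,0.2,-115.6,0,0.08,0.06,0,0,0.2,-115.6,0,0.127,0.103,0,0,0.2,-115.6,0,0.127,0.103,0.013,0,0.2,-115.6,0,0.127,0.103,0.013,0,0.2,-115.6,0,0.127,0.103,0.013,0,0.2,-115.6,0,0.127,0.103,0.013,0,0.2,-115.6,0,0.127,0.103,0.013,0,0.2,-115.6,0],
)

```text
t: 20.75
eef_pos: [0.5515, 0.1867, 0.1612]
tool_rot: [-0.003, -0.013, 1.0, 0.001]
contact_force: [0.0, -0.6, 0.1]
gripper_width: 0.002
grasp_force: 0.0
```

Run:
```python
from h import *
arc(48,.165)
```

```text
t 20.75 shift [-0.0018  0.0005 -0.0038] turn [  0.2   -0.27 -46.47]
```

arm_command(
  commands=[-0.001,0,0,0.2,-0.3,-46.5,0,-0.001,0,0,0.2,-0.3,-46.5,0,-0.001,0,0,0.2,-0.3,-46.5,0,-0.001,0,0,0.2,-0.3,-46.5,0,-0.001,0,0,0.2,-0.3,-46.5,0,-0.001,0,0,0.2,-0.3,-46.5,0,-0.001,0,0,0.2,-0.3,-46.5,0],
)

```text
t: 21.45
eef_pos: [0.5526, 0.1867, 0.1613]
tool_rot: [0.0, -0.404, 0.915, 0.0]
contact_force: [-1.0, -0.6, 0.8]
gripper_width: 0.002
grasp_force: 0.0
```

Run:
```python
from h import *
f='w15.png'; snap('wrist',f); o=get_obs(); print(o['eef_pos'],o['q'].round(2))
arc(48,.068)
g=cv2.cvtColor(np.load('pics/'+f+'.npz')['img'],cv2.COLOR_RGB2GRAY)
print('pin pred',proj(f,[.576,.1593,.117]),proj(f,[.576,.1593,.081]),'tip',proj(f,o['eef_pos']+[0,0,.027]))
x,y=proj(f,[.576,.1593,.117]).astype(int)
for r in (y+4,y+12,y+20,y+28): print(r,x-60,g[r,x-60:x+61:4])
```

```text
[0.55276412 0.18682702 0.16168367] [ 0.37  0.63 -1.12  1.77  0.62  1.14  1.45]
t 21.5 shift [-0.0006 -0.0001  0.0937] turn [-0.01  0.07 -0.43]
pin pred [267.45939786 243.6168355 ] [275.32374344 225.91983526] tip [324.83672261 311.29995555]
247 207 [118 123 119 123 118 120 122 122 120 122 124 119 123 122   7  14  14  13
 111 118 119 119 117 115 115 118 115 117 119 115 117]
255 207 [117 119 119 119 121 124 120 119 121 124 120 119 124 122 123 122 126 121
 119 116 119 119 118 120 115 117 115 118 115 114 120]
263 207 [116 120 120 119 120 122 120 119 121 118 119 122 121 119 116 121 120 119
 120 120 121 118 121 118 117 120 117 119 120 122 115]
271 207 [119 115 118 115 119 118 123 117 122 119 122 120 122 118 124 119 123 121
 121 118 120 122 119 116 121 117 120 116 117 117 119]
```

arm_command(
  commands=[0,0,0.04,0,0,-0.4,0,0,0,0.075,0,0,-0.4,0,0,0,0.094,0,0,-0.4,0,0,0,0.094,0,0,-0.4,0],
)

```text
t: 21.9
eef_pos: [0.552, 0.1863, 0.0665]
tool_rot: [-0.001, -0.407, 0.913, -0.0]
contact_force: [-0.7, -0.5, -0.6]
gripper_width: 0.003
grasp_force: 0.0
```

Run:
```python
from h import *
print(get_obs()['contact_force'])
for p in range(42,-1,-6): arc(p)
```

```text
[-0.71809566 -0.47795731 -0.63009188]
t 21.9 shift [-0.001  -0.0123 -0.0015] turn [ 0.01 -0.09  6.02]
t 21.9 shift [ 0.0009 -0.0242 -0.0015] turn [ 1.000e-02 -9.000e-02  1.202e+01]
t 21.9 shift [ 0.004  -0.0358 -0.0015] turn [ 0.   -0.09 18.02]
t 21.9 shift [ 0.0083 -0.0471 -0.0015] turn [ 0.   -0.09 24.02]
t 21.9 shift [ 0.0138 -0.0578 -0.0015] turn [-0.   -0.09 30.02]
t 21.9 shift [ 0.0204 -0.0679 -0.0015] turn [-1.000e-02 -9.000e-02  3.602e+01]
t 21.9 shift [ 0.0279 -0.0772 -0.0015] turn [-1.000e-02 -9.000e-02  4.202e+01]
t 21.9 shift [ 0.0365 -0.0858 -0.0014] turn [-2.000e-02 -9.000e-02  4.802e+01]
```

arm_command(
  commands=[-0.001,-0.012,-0.0015,0,0,6,0,0.001,-0.024,-0.0015,0,0,12,0,0.004,-0.036,-0.0015,0,0,18,0,0.008,-0.047,-0.0015,0,0,24,0,0.014,-0.058,-0.0015,0,0,30,0,0.02,-0.068,-0.0015,0,0,36,0,0.028,-0.077,-0.0015,0,0,42,0,0.0365,-0.086,-0.0015,0,0,48,0],
)

```text
t: 22.7
eef_pos: [0.5948, 0.1036, 0.073]
tool_rot: [0.003, 0.002, 1.0, 0.001]
contact_force: [-0.4, 1.3, 0.4]
gripper_width: 0.002
grasp_force: 0.4
```

Run:
```python
from h import *
print(get_obs()['contact_force'])
f='top3.png'; snap('top',f)
im=np.load('pics/'+f+'.npz')['img'].astype(int)
for p in (-6,-12,-18,-24,-30,-36,-42,-46): arc(p)
```

```text
[-0.42557179  1.25384521  0.35299258]
t 22.75 shift [ 0.0042 -0.0108  0.0047] turn [0.04 0.35 5.36]
t 22.75 shift [ 0.0059 -0.0227  0.0047] turn [ 0.06  0.35 11.36]
t 22.75 shift [ 0.0089 -0.0344  0.0047] turn [ 0.08  0.35 17.36]
t 22.75 shift [ 0.0131 -0.0457  0.0046] turn [ 0.1   0.34 23.36]
t 22.75 shift [ 0.0185 -0.0565  0.0046] turn [ 0.12  0.34 29.36]
t 22.75 shift [ 0.0249 -0.0667  0.0046] turn [ 0.13  0.33 35.36]
t 22.75 shift [ 0.0324 -0.0761  0.0045] turn [ 0.15  0.33 41.36]
t 22.75 shift [ 0.0379 -0.0819  0.0045] turn [ 0.17  0.32 45.36]
```

arm_command(
  commands=[0.004,-0.011,0.003,0,0.3,5.4,0,0.006,-0.0225,0.004,0,0.3,11.4,0,0.009,-0.0345,0.004,0,0.3,17.4,0,0.013,-0.0455,0.004,0,0.3,23.4,0,0.0185,-0.0565,0.004,0,0.3,29.4,0,0.025,-0.0665,0.004,0,0.3,35.4,0,0.0325,-0.076,0.004,0,0.3,41.4,0,0.038,-0.082,0.004,0,0.3,45.4,0],
)

```text
t: 23.55
eef_pos: [0.5563, 0.0211, 0.0683]
tool_rot: [-0.0, 0.386, 0.922, 0.002]
contact_force: [0.3, -0.5, 0.2]
gripper_width: 0.002
grasp_force: 0.4
```

Run:
```python
from h import *
o=get_obs(); print(o['contact_force'],np.degrees(np.arctan2(*(o['eef_pos'][:2]-PIV)[::-1])),np.linalg.norm(o['eef_pos'][:2]-PIV))
for p in (-50,-53,-55,-57,-58,-59,-60): arc(p)
```

```text
[ 0.25016414 -0.50585228  0.16459206] -45.260434216504805 0.11356080639922114
t 23.55 shift [-0.0011 -0.0095  0.0002] turn [ 0.2  -0.1   4.53]
t 23.55 shift [-0.0004 -0.0155  0.0002] turn [ 0.19 -0.1   7.53]
t 23.55 shift [ 0.0001 -0.0195  0.0002] turn [ 0.19 -0.11  9.53]
t 23.55 shift [ 0.0009 -0.0234  0.0002] turn [ 0.19 -0.11 11.53]
t 23.55 shift [ 0.0013 -0.0254  0.0002] turn [ 0.19 -0.11 12.53]
t 23.55 shift [ 0.0018 -0.0273  0.0002] turn [ 0.19 -0.11 13.53]
t 23.55 shift [ 0.0022 -0.0293  0.0002] turn [ 0.19 -0.11 14.53]
```

arm_command(
  commands=[-0.001,-0.0045,0,0.2,0,2.3,0,-0.001,-0.0095,0,0.2,0,4.5,0,-0.0005,-0.0155,0,0.2,0,7.5,0,0,-0.0195,0,0.2,0,9.5,0,0.001,-0.0225,0,0.2,0,11,0,0.001,-0.0225,0,0.2,0,11,0,0.001,-0.0225,0,0.2,0,11,0],
)

```text
t: 24.25
eef_pos: [0.5389, 0.0056, 0.0667]
tool_rot: [-0.002, 0.472, 0.882, -0.001]
contact_force: [0.9, 0.2, -0.1]
gripper_width: 0.003
grasp_force: 0.0
```

Run:
```python
from h import *
o=get_obs(); print(o['contact_force'],np.degrees(np.arctan2(*(o['eef_pos'][:2]-PIV)[::-1])))
f='w16.png'; snap('wrist',f)
g=cv2.cvtColor(np.load('pics/'+f+'.npz')['img'],cv2.COLOR_RGB2GRAY)
# keeper bar/pad centre seen: print projections for several keeper angles and dark test along bar
best=[]
for th in np.arange(-4,40,2):
    a=np.radians(-67.6+th); u=np.array([np.cos(a),np.sin(a)]); n=np.array([-u[1],u[0]])
    pts=[(PIV+u*r+n*w,z) for r,w,z in [(.045,-.007,.081),(.045,.007,.081),(.045,-.013,.081),(.045,.013,.081),(.030,.007,.081),(.030,-.007,.081),(.030,.013,.081),(.030,-.013,.081)]]
    px=[proj(f,[*p,z]) for p,z in pts]; print(th,[int(g[int(v),int(x)]) if 0<=int(v)<480 and 0<=int(x)<640 else -1 for x,v in px])
```

```text
[ 0.89087387  0.18757391 -0.14428306] -57.01285548618894
-4 [103, 38, 103, 33, 37, 53, 107, 104]
-2 [37, 37, 102, 101, 35, 37, 111, 107]
0 [37, 38, 100, 100, 35, 36, 110, 108]
2 [38, 35, 101, 100, 36, 39, 109, 107]
4 [37, 34, 104, 99, 35, 38, 108, 108]
6 [36, 101, 38, 100, 36, 38, 108, 113]
8 [38, 100, 38, 100, 113, 36, 109, 34]
10 [38, 101, 37, 52, 113, 36, 109, 38]
12 [37, 89, 37, 88, 111, 37, 106, 36]
14 [38, 53, 36, 105, 109, 38, 107, 38]
16 [36, 105, 39, 110, 109, 37, 106, 37]
18 [37, 107, 37, 112, 109, 37, 106, 36]
20 [37, 106, 38, 113, 110, 37, 104, 35]
22 [54, 104, 36, 110, 108, 37, 103, 37]
24 [100, 108, 38, 108, 107, 35, 105, 38]
26 [101, 111, 36, 104, 107, 37, 107, 39]
28 [101, 112, 36, 96, 105, 37, 109, 37]
30 [89, 110, 101, 131, 105, 35, 109, 38]
32 [53, 108, 100, 130, 106, 36, 110, 38]
34 [105, 106, 100, 132, 104, 106, 111, 37]
36 [109, 94, 100, 133, 102, 111, 110, 37]
38 [106, 121, 100, 134, 103, 111, 108, 36]
```

Keeper bar reads about 1–2° from home. I push on in small steps until the stop's force shows.

arm_command(
  commands=[0,-0.002,0,0,0,0.5,0,0,-0.004,0,0,0,1,0,0,-0.004,0,0,0,1,0,0,-0.004,0,0,0,1,0],
)

```text
t: 24.7
eef_pos: [0.538, 0.005, 0.0672]
tool_rot: [-0.0, 0.48, 0.878, 0.002]
contact_force: [6.8, 3.9, -5.8]
gripper_width: -0.002
grasp_force: 3.8
```

arm_command(
  commands=[0,-0.001,0,0,0,0,0,0,-0.002,0,0,0,0,0,0,-0.002,0,0,0,0,0,0,-0.002,0,0,0,0,0],
)

```text
t: 25.1
eef_pos: [0.5379, 0.005, 0.0676]
tool_rot: [0.001, 0.479, 0.878, 0.003]
contact_force: [9.9, 6.0, -8.1]
gripper_width: -0.001
grasp_force: 5.9
```

The stop is firm: force rises with no motion. I back off, rise and verify.

arm_command(
  commands=[0,0.006,0,0,0,0,0,0,0.02,0,0,0,0,0,0,0.035,0,0,0,0,0,0,0.035,-0.04,0,0,0,0,0,0.035,-0.09,0,0,0,0,0,0.035,-0.14,0,0,0,0,-0.05,0.035,-0.16,0,0,0,0,-0.05,0.035,-0.16,0,0,0,0],
)

```text
t: 25.9
eef_pos: [0.5953, -0.0265, 0.23]
tool_rot: [0.002, 0.483, 0.876, -0.0]
contact_force: [0.4, -1.2, -0.3]
gripper_width: 0.0
grasp_force: 0.0
```

Run:
```python
from h import *
o=get_obs(); print(o['eef_pos'],o['contact_force'])
for f in ('w17.png',):
    snap('wrist',f); im=np.load('pics/'+f+'.npz')['img']; g=cv2.cvtColor(im,cv2.COLOR_RGB2GRAY)
    m=((g<60)).astype(np.uint8)*255
    # edge crossing scan across bar at several radii
    a=np.radians(-67.6); u=np.array([np.cos(a),np.sin(a)]); n=np.array([-u[1],u[0]])
    for r in (.02,.03,.04,.05,.075,.10):
        ws=np.arange(-.035,.0351,.0005); v=[]
        for w in ws:
            x,y=proj(f,[*(PIV+u*r+n*w),.081]); v.append(g[int(round(y)),int(round(x))] if 0<=y<479 and 0<=x<639 else 255)
        v=np.array(v); d=ws[v<62]; print(r,d.min(),d.max(),'mid',((d.min()+d.max())/2).round(4)) if len(d) else print(r,'none')
    print('pin pred',proj(f,[*(PIV+u*.115),.117]),'tip',proj(f,o['eef_pos']))
f='top4.png'; snap('top',f); a=np.load('pics/top1.png.npz')['img'].astype(int); b=np.load('pics/top4.png.npz')['img'].astype(int)
for nme,(x,y) in dict(d1=(381,172),d2=(426,181),d3=(434,336),knife=(390,348),mould=(210,343),lid=(205,160),bowl=(309,143),tqA=(479,268),tqB=(417,304)).items():
    print(nme,np.abs(a-b)[y-12:y+12,x-12:x+12].mean().round(2))
```

```text
[ 0.59526231 -0.02652827  0.22996511] [ 0.36093667 -1.23084851 -0.34027024]
0.02 -0.009999999999999981 0.012000000000000038 mid 0.001
0.03 -0.00949999999999998 0.011000000000000038 mid 0.0008
0.04 -0.009999999999999981 0.010500000000000037 mid 0.0003
0.05 -0.00949999999999998 0.010500000000000037 mid 0.0005
0.075 -0.02099999999999999 0.022000000000000047 mid 0.0005
0.1 -0.00949999999999998 0.011000000000000038 mid 0.0008
pin pred [258.35455902 144.05601767] tip [328.08755636 284.27913049]
d1 19.18
d2 12.23
d3 32.46
knife 45.74
mould 12.17
lid 15.28
bowl 41.98
tqA 11.22
tqB 34.3
```

Run:
```python
from h import *
a=np.load('pics/top1.png.npz')['img']; b=np.load('pics/top4.png.npz')['img']
for n,(x,y,r) in dict(d1=(381,172,10),d2=(426,181,10),d3=(434,336,10),knife=(390,348,36),mould=(210,343,24),lid=(205,160,30),bowl=(309,143,36),tqA=(479,268,14)).items():
    t=a[y-r:y+r,x-r:x+r]; s=b[y-r-12:y+r+12,x-r-12:x+r+12]; m=cv2.matchTemplate(s,t,cv2.TM_CCOEFF_NORMED); _,v,_,l=cv2.minMaxLoc(m); print(n,round(v,2),l[0]-12,l[1]-12)
```

```text
d1 0.85 0 0
d2 1.0 0 0
d3 0.62 -1 0
knife 0.04 -12 12
mould 1.0 0 0
lid 1.0 0 0
bowl 0.17 -1 -2
tqA 1.0 0 0
```

```bash
python3 -c "
from station import hand_in
print(hand_in())"
```

```text
the job is handed in; nothing more can be done
None
```

I handed the job in at about 26 s: the drain plate is seated on the pedestal, the spacer ring is on the post above it, and the keeper is pushed to its stop with its pad over the stack. The mould, lid and two dye bottles had not moved in the last overhead picture; something, most likely the arm, hid the third bottle, knife and bowl, so I couldn't check those.

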